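# Reverse the row of microscope objectives into the carrying tray

### The job

Move the four microscope objectives from the white drying stand into the black carrying tray, one in each well, in reverse order: the one nearest the stand's purple end goes into the well farthest from the tray's purple end, the second into the second farthest, and so on. Stand each upright, flat on the floor of its well and roughly in the middle, without tipping any over; release them all.

Things in the scene. Friction and masses are not known exactly. Their poses are not given: they have to be found in the camera images.
- objective_red (a point): microscope objective, an upright round metal lens barrel with a red band and red tapered nose above. 58 mm tall in all; black round foot 32 mm across and 9 mm high, plain aluminium barrel 30 mm across from 9 to 44 mm above its underside, above that it tapers to a 17 mm nose. About 0.13 kg, loose. This point is at its centre, half-way up (29 mm above its underside); z is up along its axis.
- objective_yellow (a point): microscope objective, an upright round metal lens barrel with a yellow band and yellow tapered nose above. 62 mm tall in all; black round foot 32 mm across and 9 mm high, plain aluminium barrel 30 mm across from 9 to 44 mm above its underside, above that it tapers to a 17 mm nose. About 0.13 kg, loose. This point is at its centre, half-way up (31 mm above its underside); z is up along its axis.
- objective_green (a point): microscope objective, an upright round metal lens barrel with a green band and green tapered nose above. 66 mm tall in all; black round foot 32 mm across and 9 mm high, plain aluminium barrel 30 mm across from 9 to 44 mm above its underside, above that it tapers to a 17 mm nose. About 0.13 kg, loose. This point is at its centre, half-way up (33 mm above its underside); z is up along its axis.
- objective_blue (a point): microscope objective, an upright round metal lens barrel with a blue band and blue tapered nose above. 70 mm tall in all; black round foot 32 mm across and 9 mm high, plain aluminium barrel 30 mm across from 9 to 44 mm above its underside, above that it tapers to a 17 mm nose. About 0.13 kg, loose. This point is at its centre, half-way up (35 mm above its underside); z is up along its axis.
- plate_red: red seat plate fixed on the stand, 62 mm (x, across the stand) by 54 mm (y, along the stand), 5 mm thick, flat on top. At the start the red objective stands on it, roughly centred, so the plates keep showing the original order of the row. Origin: centre of its underside, 12 mm above the table; x and y along those of the stand.
- plate_yellow: yellow seat plate fixed on the stand, 62 mm (x, across the stand) by 54 mm (y, along the stand), 5 mm thick, flat on top. At the start the yellow objective stands on it, roughly centred, so the plates keep showing the original order of the row. Origin: centre of its underside, 12 mm above the table; x and y along those of the stand.
- plate_green: green seat plate fixed on the stand, 62 mm (x, across the stand) by 54 mm (y, along the stand), 5 mm thick, flat on top. At the start the green objective stands on it, roughly centred, so the plates keep showing the original order of the row. Origin: centre of its underside, 12 mm above the table; x and y along those of the stand.
- plate_blue: blue seat plate fixed on the stand, 62 mm (x, across the stand) by 54 mm (y, along the stand), 5 mm thick, flat on top. At the start the blue objective stands on it, roughly centred, so the plates keep showing the original order of the row. Origin: centre of its underside, 12 mm above the table; x and y along those of the stand.
- stand: white drying stand, a fixed flat board 66 mm (x) by 310 mm (y) by 12 mm high, carrying the four seat plates in a row along its y axis at y = -105, -35, 35 and 105 mm, in an order that changes. A purple block 12 mm wide and 18 mm high marks its +y end. Origin: centre of its underside, on the table. Plate tops are 17 mm above the table.
- tray: black carrying tray, a fixed board 66 mm (x) by 310 mm (y) by 14 mm high, with four open square wells 46 mm by 46 mm and 4 mm deep (grey floors, 10 mm above the table) in a row along its y axis, centred at x = 0 and y = -105, -35, 35 and 105 mm. A purple block 12 mm wide and 18 mm high marks its +y end. Origin: centre of its underside, on the table. It may lie nearer to or farther from the robot than the stand.

How it is judged:
At the end, for the whole second after the job is handed in: Each objective stands upright (0.1 rad), released, at rest on a well floor (height within 3 mm), within 10 mm of the well's centre in x and y of the tray; the order from the tray's purple end is the reverse of the matching seat plates' order from the stand's purple end (angle between each of objective_red, objective_yellow, objective_green, objective_blue's own z axis and vertical below 0.1 rad and linear speed of each of obj_red, obj_yellow, obj_green, obj_blue below 0.02 m/s and angular speed of each of obj_red, obj_yellow, obj_green, obj_blue below 0.2 rad/s and x of objective_red in the frame of tray between -0.01 and 0.01 m and z of objective_red in the frame of tray between 0.036 and 0.042 m and ((y of plate_red in the frame of stand between -0.12 and -0.09 m and y of objective_red in the frame of tray between 0.095 and 0.115 m) or (y of plate_red in the frame of stand between -0.05 and -0.02 m and y of objective_red in the frame of tray between 0.025 and 0.045 m) or (y of plate_red in the frame of stand between 0.02 and 0.05 m and y of objective_red in the frame of tray between -0.045 and -0.025 m) or (y of plate_red in the frame of stand between 0.09 and 0.12 m and y of objective_red in the frame of tray between -0.115 and -0.095 m)) and x of objective_yellow in the frame of tray between -0.01 and 0.01 m and z of objective_yellow in the frame of tray between 0.038 and 0.044 m and ((y of plate_yellow in the frame of stand between -0.12 and -0.09 m and y of objective_yellow in the frame of tray between 0.095 and 0.115 m) or (y of plate_yellow in the frame of stand between -0.05 and -0.02 m and y of objective_yellow in the frame of tray between 0.025 and 0.045 m) or (y of plate_yellow in the frame of stand between 0.02 and 0.05 m and y of objective_yellow in the frame of tray between -0.045 and -0.025 m) or (y of plate_yellow in the frame of stand between 0.09 and 0.12 m and y of objective_yellow in the frame of tray between -0.115 and -0.095 m)) and x of objective_green in the frame of tray between -0.01 and 0.01 m and z of objective_green in the frame of tray between 0.04 and 0.046 m and ((y of plate_green in the frame of stand between -0.12 and -0.09 m and y of objective_green in the frame of tray between 0.095 and 0.115 m) or (y of plate_green in the frame of stand between -0.05 and -0.02 m and y of objective_green in the frame of tray between 0.025 and 0.045 m) or (y of plate_green in the frame of stand between 0.02 and 0.05 m and y of objective_green in the frame of tray between -0.045 and -0.025 m) or (y of plate_green in the frame of stand between 0.09 and 0.12 m and y of objective_green in the frame of tray between -0.115 and -0.095 m)) and x of objective_blue in the frame of tray between -0.01 and 0.01 m and z of objective_blue in the frame of tray between 0.042 and 0.048 m and ((y of plate_blue in the frame of stand between -0.12 and -0.09 m and y of objective_blue in the frame of tray between 0.095 and 0.115 m) or (y of plate_blue in the frame of stand between -0.05 and -0.02 m and y of objective_blue in the frame of tray between 0.025 and 0.045 m) or (y of plate_blue in the frame of stand between 0.02 and 0.05 m and y of objective_blue in the frame of tray between -0.045 and -0.025 m) or (y of plate_blue in the frame of stand between 0.09 and 0.12 m and y of objective_blue in the frame of tray between -0.115 and -0.095 m))); the robot touches nothing.
It fails at once if the red objective is tipped over (angle between objective_red's own z axis and vertical above 0.6 rad).
It fails at once if the yellow objective is tipped over (angle between objective_yellow's own z axis and vertical above 0.6 rad).
It fails at once if the green objective is tipped over (angle between objective_green's own z axis and vertical above 0.6 rad).
It fails at once if the blue objective is tipped over (angle between objective_blue's own z axis and vertical above 0.6 rad).
It also fails if it takes over 112 s, if anything falls off the work surface, if the arm or the gripper's body presses on something with over 40 N, if the wrist force passes 120 N, or if a joint passes its speed limit or range.

### The arm

A 7-joint arm with a two-finger parallel gripper is mounted at the origin on the work surface. World frame = base frame: x ahead of the robot, y to its left, z up, the work surface at z = 0. Lengths are in m, angles in rad, forces in N, time in s.
With the tool pointing down it reaches from about 0.4 to 0.9 m from the base axis. Payload 5.6 kg.
Tool frame: the origin (TCP) lies midway between the tips of the shut fingers; the grasp point (between the pads) lies 19 mm behind it; z points along the fingers, y is the direction in which the jaws open and shut (so a half turn about z gives the same grasp; the last joint's range is limited). The gripper opens to 92 mm and grips with 3 to 60 N. Pads are 20 mm wide; open, the fingers measure 128 mm over their backs; the gripper's body (75 mm by 189 mm) begins 69 mm behind the grasp point.
Start: joints at [1.134, 0.468, -0.012, 1.603, 0.006, 1.071, -0.056], TCP at [0.249, -0.6, 0.215] pointing down, gripper open.
Joint ranges: [-2.53, 2.53], [-0.31, 2.02], [-1.57, 1.55], [0.28, 2.44], [-1.29, 4.43], [0.15, 1.84], [-2.92, 2.92]. Speed limits (rad/s): [2.57, 2.57, 3.14, 3.14, 3.14, 3.14, 3.14].

### API

Orientations are given as a unit quaternion [w, x, y, z].
In Python, from station import manip gives the robot as it stands.
- The arm moves only by the shell command python3 -m handwheel 'ROWS' [FORCE]. ROWS is text: rows parted by semicolons, each of 5 numbers parted by spaces: the finger opening in m, from 0 to 0.0919, then the shift along the tool's x, y, z in m, then the turn about the tool's z in degrees. A call has exactly 5 rows; each row is the pose to reach, as a shift and turn from the pose measured when the call began, along the tool's axes at that moment; what a row does not reach only later rows make up. A row lasts 1/8 s, in which the tool goes at most 62.5 mm and 10.7 degrees, less where a joint would pass 70% of its speed; a pose out of reach is approached as far as the arm can. A call with a gripper value outside its range is refused whole. The fingers move at their own pace and stop on an object; FORCE is the grip in N (left out, the last holds). Time passes only in rows, so rows that repeat a pose let the fingers close, or fill a call up. It gives the time, the measured TCP pose, the force and the opening at its end, in the units of the state.
- manip.get_state(): the state, without advancing time (a new reading comes with each control period).
- manip.grab_frame(name): name is "side" or "top" or "wrist"; returns the picture (400x640x3 uint8, red, green, blue); there is no depth.
- manip.calibration(name): a dict with "fx", "fy", "cx", "cy" (pixels), "R" (3x3) and "t" (3): a world point X has camera coordinates R X + t. Camera axes: x right, y down, z forward; pixel columns grow to the right and rows downward; lengths in m; the calibration is good to about 2 mm. A picture is of the moment at which its call begins: read the wrist's pose just before it. calibration takes no time and is no camera call; for the wrist camera it gives the pose at the moment of the call.
- manip.hand_in(): hands the job in, once; it reports no verdict.
The state is a dict: "clock": time; "joint_positions": joint angles; "qvel": joint speeds; "joint_torque": joint torques, N m; "eef_pos": TCP position; "ee_rot": TCP orientation; "contact_force": force on the tool from outside, world axes, zero at the start; "wrist_torque": the same for the moment, N m; "opening": finger opening in m.
Only numpy, scipy, OpenCV 4.12 (cv2) and the standard library are available. Lean on these libraries where they do the work, as an engineer would, in place of code of your own. Each camera call takes 0.05 s, during which the arm holds its last target.

## Working session

There is one attempt and no reset: what is moved stays moved. The work goes in short steps, Python scripts to look and compute and a shell command to move; the robot and the scene stay as the last step left them, time stands still between calls to the robot, and variables do not carry over. Pictures are saved under pics/ and viewed, and the job is handed in when it is done.

```bash
ls; mkdir -p pics
python3 - <<'E'
from station import manip
import cv2
s=manip.get_state()
print(s['clock'],s['eef_pos'],s['ee_rot'],s['opening'],s['contact_force'])
for n in ('side','top'):
    c=manip.calibration(n);print(n,c)
    cv2.imwrite(f'pics/{n}0.png',manip.grab_frame(n)[:,:,::-1])
E
```

```text
pics
0.0 [ 0.24912997 -0.59972855  0.21364625] [-8.59495769e-04  9.80680011e-01  1.95616773e-01 -2.36168987e-04] 0.09133950116213257 [-1.06051239 -0.160003    0.66859902]
side {'fx': 493.66322735732484, 'fy': 493.66322735732484, 'cx': 318.85380123556604, 'cy': 197.1475825323303, 'R': array([[-0.98077435, -0.19513522, -0.0019782 ],
       [-0.12551432,  0.63854811, -0.7592776 ],
       [ 0.14942498, -0.7444317 , -0.65076387]]), 't': array([0.53488224, 0.15626102, 0.83265175])}
top {'fx': 409.9660893352477, 'fy': 409.9660893352477, 'cx': 317.56038939675886, 'cy': 191.75016794253665, 'R': array([[-0.02091647, -0.99941262, -0.02714632],
       [-0.98204944,  0.02562901, -0.18687441],
       [ 0.18746038,  0.02275028, -0.98200867]]), 't': array([0.00075385, 0.56584837, 0.6280294 ])}
```

View pics/side0.png

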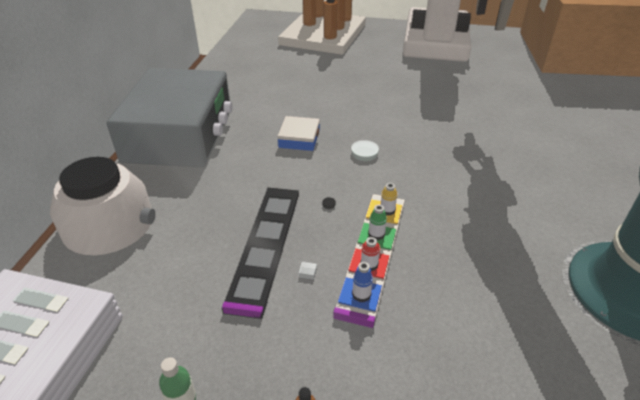

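View pics/top0.png

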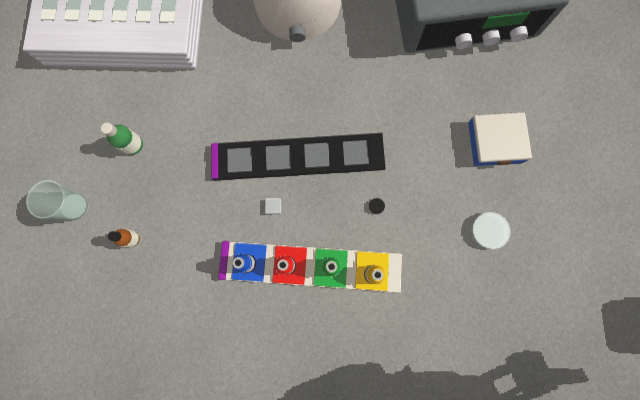

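Top view: the image's left is +y. The order from the stand's purple end is blue, red, green, yellow. Both purple ends are on the left, at about (223,260) and (215,161). So blue goes in the rightmost well, then red, green and yellow, ending at the leftmost. Next I'll enlarge to measure.

Run:
```python
import cv2
im=cv2.imread('pics/top0.png')
for n,(a,b,c,d) in {'cs':(235,300,210,410),'ct':(125,190,205,395)}.items():
    cv2.imwrite(f'pics/{n}.png',cv2.resize(im[a:b,c:d],None,fx=4,fy=4,interpolation=cv2.INTER_CUBIC))
```

```text
(no output)
```

View pics/cs.png

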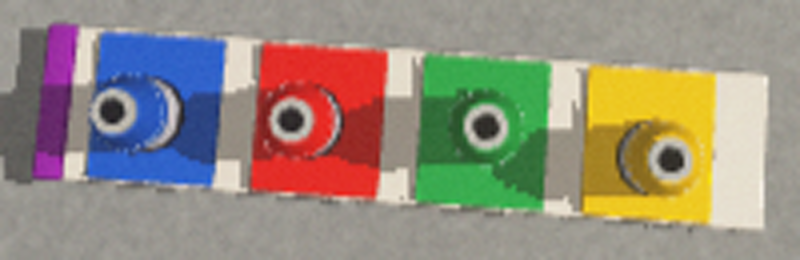

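View pics/ct.png

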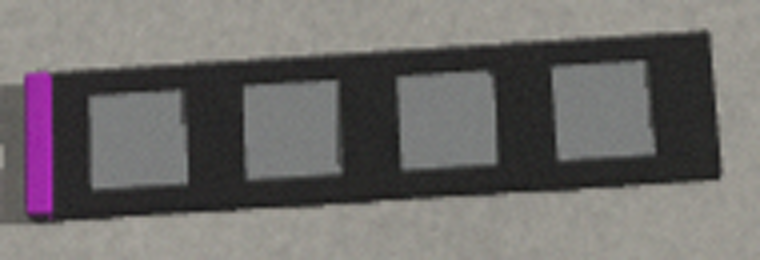

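```bash
cat > h.py <<'E'
import numpy as np
def ray(c,u,v,z):
    R=np.array(c['R']);t=np.array(c['t'])
    d=R.T@np.array([(u-c['cx'])/c['fx'],(v-c['cy'])/c['fy'],1.]);o=-R.T@t
    return o+d*(z-o[2])/d[2]
def proj(c,X):
    p=np.array(c['R'])@np.array(X)+np.array(c['t']);return c['fx']*p[0]/p[2]+c['cx'],c['fy']*p[1]/p[2]+c['cy']
E
python3 - <<'E'
from station import manip
from h import *
c=manip.calibration('top')
f=lambda p,o,z: ray(c,(p[0]+.5)/4-.5+o[0],(p[1]+.5)/4-.5+o[1],z)
S=(210,235);T=(205,125)
print('noses')
for n,p,z in (('b',(114,111),.087),('r',(291,121),.075),('g',(487,127),.083),('y',(671,160),.079)):print(n,f(p,S,z).round(4))
print('plates')
P=[]
for q in ([(100,33),(226,39),(214,187),(87,180)],[(263,42),(388,50),(377,200),(250,191)],[(424,56),(551,62),(543,212),(417,203)],[(588,66),(716,73),(711,224),(582,216)]):
    a=np.array([f(p,S,.017) for p in q]);P.append(a.mean(0));print(a.mean(0).round(4),np.linalg.norm(a[0]-a[1]).round(4),np.linalg.norm(a[1]-a[2]).round(4))
print(np.diff(P,axis=0).round(4))
print('wells');W=[]
for q in ([(88,96),(182,90),(188,184),(92,190)],[(243,85),(338,79),(343,174),(248,181)],[(396,76),(492,70),(498,165),(402,171)],[(550,66),(646,60),(655,155),(558,161)]):
    a=np.array([f(p,T,.012) for p in q]);W.append(a.mean(0));print(a.mean(0).round(4),np.linalg.norm(a[0]-a[1]).round(4),np.linalg.norm(a[1]-a[2]).round(4))
d=np.diff(W,axis=0);print(d.round(4)); d=W[0]-W[3];print('tray yaw',np.degrees(np.arctan2(-d[0],d[1])),np.linalg.norm(d)); d=P[0]-P[3];print('stand yaw',np.degrees(np.arctan2(-d[0],d[1])),np.linalg.norm(d))
print('outline',[f(p,T,.014).round(4).tolist() for p in ((709,32),(720,178))])
from scipy.spatial.transform import Rotation as R
q=manip.get_state()['ee_rot'];print(R.from_quat([*q[1:],q[0]]).as_matrix().round(3))
E
```

```text
noses
b [0.452 0.111 0.087]
r [0.447  0.0443 0.075 ]
g [ 0.443 -0.032  0.083]
y [ 0.4291 -0.1021  0.079 ]
plates
[0.454  0.1081 0.017 ] 0.0545 0.0622
[0.4479 0.0386 0.017 ] 0.0538 0.0627
[ 0.4412 -0.0309  0.017 ] 0.0542 0.0624
[ 0.435  -0.1004  0.017 ] 0.0542 0.0625
[[-0.0061 -0.0695  0.    ]
 [-0.0067 -0.0695  0.    ]
 [-0.0062 -0.0695  0.    ]]
wells
[0.6363 0.1287 0.012 ] 0.0428 0.044
[0.6391 0.0585 0.012 ] 0.0431 0.0443
[ 0.6414 -0.0108  0.012 ] 0.0434 0.0443
[ 0.6441 -0.0805  0.012 ] 0.0433 0.0443
[[ 0.0028 -0.0702  0.    ]
 [ 0.0023 -0.0693  0.    ]
 [ 0.0026 -0.0697  0.    ]]
tray yaw 2.1191865897276245 0.20940379127782108
stand yaw -5.204838673104427 0.20937304789364497
outline [[0.6786, -0.1298, 0.014], [0.6109, -0.1312, 0.014]]
[[ 0.924  0.384 -0.001]
 [ 0.384 -0.923  0.001]
 [-0.    -0.002 -1.   ]]
```

```bash
cat > go.py <<'E'
import sys
from station import manip
import numpy as np
from scipy.spatial.transform import Rotation as R
# args x y z yaw: yaw = world angle of the tool y axis (deg)
x,y,z,yaw=map(float,sys.argv[1:])
s=manip.get_state();q=s['ee_rot'];M=R.from_quat([*q[1:],q[0]]).as_matrix()
d=M.T@(np.array([x,y,z])-s['eef_pos'])
cur=np.degrees(np.arctan2(M[1,1],M[0,1]))
print('clk',s['clock'],'pos',np.round(s['eef_pos'],4),'yaw',cur.round(2),'open',round(s['opening'],4),'F',np.round(s['contact_force'],1))
print('shift',d.round(4),'turn',(-((yaw-cur+180)%360-180)).round(1),'tilt',np.degrees(np.arccos(-M[2,2])).round(2),'j7',s['joint_positions'][6].round(2))
E
python3 go.py .4295 -.1018 .17 -5.2
```

```text
clk 0.1 pos [ 0.2491 -0.5998  0.2137] yaw -67.44 open 0.0922 F [-0.1  0.2  0.6]
shift [ 0.3576 -0.3906  0.0443] turn -62.2 tilt 0.09 j7 -0.06
```

```bash
python3 -m handwheel '0.06 0.3576 -0.3906 0.04 -62.2; 0.06 0.3576 -0.3906 0.04 -62.2; 0.06 0.3576 -0.3906 0.04 -62.2; 0.06 0.3576 -0.3906 0.04 -62.2; 0.06 0.3576 -0.3906 0.04 -62.2' 15; python3 go.py .4295 -.1018 .17 -5.2
```

```text
clock: 0.72
eef_pos: [0.3555, -0.3052, 0.1907]
ee_rot: [-0.001, 0.785, 0.62, 0.0]
contact_force: [0.5, -0.1, 0.4]
opening: 0.0601
clk 0.725 pos [ 0.3555 -0.3052  0.1907] yaw -13.39 open 0.0601 F [ 0.5 -0.1  0.4]
shift [0.215  0.0249 0.0209] turn -8.2 tilt 0.07 j7 0.32
```

```bash
python3 -m handwheel '0.06 0.215 0.0249 0.02 -8.2; 0.06 0.215 0.0249 0.02 -8.2; 0.06 0.215 0.0249 0.02 -8.2; 0.06 0.215 0.0249 0.02 -8.2; 0.06 0.215 0.0249 0.02 -8.2'; python3 go.py .4295 -.1018 .17 -5.2
python3 - <<'E'
from station import manip
from h import *
import cv2
c=manip.calibration('wrist')
im=manip.grab_frame('wrist');cv2.imwrite('pics/w1.png',im[:,:,::-1])
print(c['fx'])
for n,p in dict(b=[.452,.111,.087],r=[.447,.0443,.075],g=[.443,-.032,.083],y=[.4291,-.1021,.079]).items():print(n,proj(c,p))
E
```

```text
clock: 1.35
eef_pos: [0.4298, -0.0993, 0.1707]
ee_rot: [-0.001, 0.737, 0.676, 0.0]
contact_force: [-0.1, -0.4, -0.3]
opening: 0.0601
clk 1.35 pos [ 0.4298 -0.0993  0.1707] yaw -4.88 open 0.0601 F [-0.1 -0.4 -0.3]
shift [-0.0025 -0.0001  0.0007] turn 0.3 tilt 0.12 j7 -0.06
356.1317908965202
b (np.float64(330.40972541429363), np.float64(-133.405763419452))
r (np.float64(330.57393368518257), np.float64(-1.5018591541639807))
g (np.float64(333.7033438798609), np.float64(115.61275323784687))
y (np.float64(322.54801689722336), np.float64(210.92260633593003))
```

View pics/w1.png

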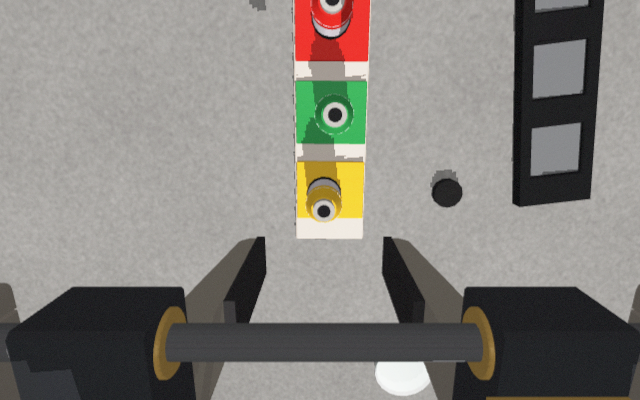

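Wrist view: the yellow nose is at (323,211), the green at (335,114) and the red at about (331,0). All three are within 1 px of my predictions, so the measurements hold. I'll descend on yellow.

```bash
python3 go.py .4291 -.1021 .028 -5.2; python3 -m handwheel '0.06 -0.003 -0.0005 0.03 0.3; 0.06 -0.003 -0.0005 0.075 0.3; 0.06 -0.003 -0.0005 0.115 0.3; 0.06 -0.003 -0.0005 0.1425 0.3; 0.06 -0.003 -0.0005 0.1425 0.3'; python3 go.py .4291 -.1021 .028 -5.2
```

```text
clk 1.4 pos [ 0.4294 -0.1012  0.1707] yaw -5.04 open 0.0601 F [ 0.1 -0.6 -0.7]
shift [-0.0011 -0.      0.1427] turn 0.2 tilt 0.1 j7 -0.06
clock: 2.02
eef_pos: [0.4264, -0.1051, 0.0266]
ee_rot: [-0.003, 0.74, 0.673, -0.002]
contact_force: [-0.5, -0.4, 1.7]
opening: 0.0598
clk 2.025 pos [ 0.4264 -0.1051  0.0266] yaw -5.47 open 0.0598 F [-0.5 -0.4  1.7]
shift [ 0.0032  0.0024 -0.0014] turn -0.3 tilt 0.36 j7 -0.25
```

```bash
python3 -m handwheel '0.06 0.0032 0.0024 -0.0014 -0.3; 0.05 0.0032 0.0024 -0.0014 -0.3; 0.02 0.0032 0.0024 -0.0014 -0.3; 0.02 0.0032 0.0024 -0.0014 -0.3; 0.02 0.0032 0.0024 -0.0014 -0.3' 20; python3 go.py .4291 -.1021 .128 -5.2
```

```text
clock: 2.65
eef_pos: [0.4294, -0.1023, 0.0284]
ee_rot: [-0.002, 0.738, 0.674, -0.002]
contact_force: [-0.7, -0.1, 4.4]
opening: 0.0288
clk 2.65 pos [ 0.4294 -0.1023  0.0284] yaw -5.17 open 0.0288 F [-0.7 -0.1  4.4]
shift [ 0.0003 -0.0008 -0.0996] turn 0.0 tilt 0.32 j7 -0.25
```

```bash
python3 -m handwheel '0.02 0 0 -0.01 0; 0.02 0 0 -0.04 0; 0.02 0 0 -0.08 0; 0.02 0 0 -0.115 0; 0.02 0 0 -0.115 0'; python3 go.py .6363 .1287 .14 2.1
```

```text
clock: 3.28
eef_pos: [0.4316, -0.1029, 0.1459]
ee_rot: [0.0, 0.738, 0.674, -0.0]
contact_force: [1.3, -0.8, -2.0]
opening: 0.0296
clk 3.275 pos [ 0.4316 -0.1029  0.1459] yaw -5.19 open 0.0296 F [ 1.3 -0.8 -2. ]
shift [0.2492 0.1829 0.0057] turn -7.3 tilt 0.04 j7 -0.1
```

```bash
python3 -m handwheel '0.02 0.025 0.018 0.002 -1; 0.02 0.075 0.055 0.002 -2; 0.02 0.125 0.092 0.002 -4; 0.02 0.175 0.128 0.002 -6; 0.02 0.225 0.165 0.005 -7.3'; python3 go.py .6363 .1287 .14 2.1
```

```text
clock: 3.9
eef_pos: [0.6167, 0.1075, 0.139]
ee_rot: [-0.0, 0.694, 0.72, -0.001]
contact_force: [0.8, -0.7, -1.3]
opening: 0.0294
clk 3.9 pos [0.6167 0.1075 0.139 ] yaw 2.15 open 0.0294 F [ 0.8 -0.7 -1.3]
shift [ 0.0205  0.0204 -0.0011] turn 0.1 tilt 0.15 j7 -0.46
```

```bash
python3 go.py .6363 .1287 .07 2.1
```

```text
clk 3.9 pos [0.6167 0.1075 0.139 ] yaw 2.15 open 0.0294 F [ 0.8 -0.7 -1.3]
shift [0.0206 0.0206 0.0689] turn 0.1 tilt 0.15 j7 -0.46
```

```bash
python3 -m handwheel '0.02 0.0206 0.0206 0.0 0; 0.02 0.0206 0.0206 0.02 0; 0.02 0.0206 0.0206 0.05 0; 0.02 0.0206 0.0206 0.075 0; 0.02 0.0206 0.0206 0.075 0'; python3 go.py .6363 .1287 .024 2.1
python3 - <<'E'
from station import manip
from h import *
import cv2
c=manip.calibration('wrist')
im=manip.grab_frame('wrist');cv2.imwrite('pics/w2.png',im[:,:,::-1])
W=np.array([.6363,.1287,.012]);a=np.radians(2.1);ex=np.array([np.cos(a),np.sin(a),0]);ey=np.array([-np.sin(a),np.cos(a),0])
for k in range(4):print(k,proj(c,W-.07*k*ey))
E
```

```text
clock: 4.53
eef_pos: [0.633, 0.1266, 0.0601]
ee_rot: [-0.002, 0.694, 0.72, -0.005]
contact_force: [-1.3, 0.3, -0.5]
opening: 0.0295
clk 4.525 pos [0.633  0.1266 0.0601] yaw 2.11 open 0.0295 F [-1.3  0.3 -0.5]
shift [0.0021 0.0037 0.0361] turn 0.0 tilt 0.59 j7 -0.52
0 (np.float64(328.89541184664546), np.float64(221.8222582889159))
1 (np.float64(328.41867135809656), np.float64(317.6654968973523))
2 (np.float64(328.0069759552698), np.float64(400.4321627772264))
3 (np.float64(327.6478639152959), np.float64(472.62754320137793))
```

View pics/w2.png

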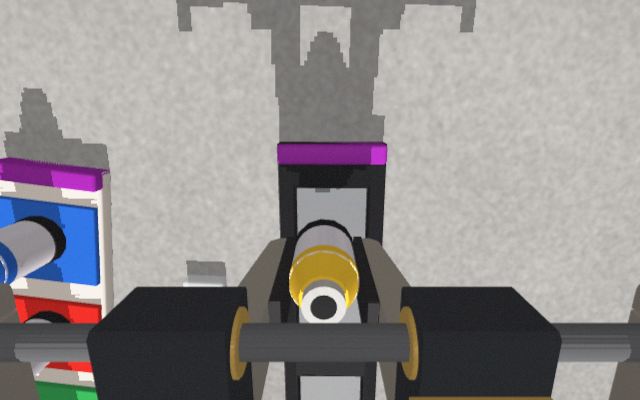

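Yellow is held upright over the well. The visible well spans columns 297–368, which is centred about 3 px right of the prediction, allowing for perspective. I'll correct laterally and lower.

```bash
python3 -m handwheel '0.02 0.0021 0.0037 0.0 0; 0.02 0.0021 0.0037 0.012 0; 0.02 0.0021 0.0037 0.024 0; 0.02 0.0021 0.0037 0.033 0; 0.02 0.0021 0.0037 0.034 0'; python3 go.py .6363 .1287 .0208 2.1
```

```text
clock: 5.2
eef_pos: [0.6372, 0.1294, 0.0268]
ee_rot: [-0.002, 0.694, 0.72, -0.004]
contact_force: [0.4, 0.7, -1.8]
opening: 0.0297
clk 5.2 pos [0.6372 0.1294 0.0268] yaw 2.12 open 0.0297 F [ 0.4  0.7 -1.8]
shift [-0.0006 -0.0008  0.006 ] turn 0.0 tilt 0.5 j7 -0.54
```

```bash
python3 -m handwheel '0.02 0 0 0.002 0; 0.02 -0.0006 -0.0008 0.0035 0; 0.02 -0.0006 -0.0008 0.005 0; 0.02 -0.0006 -0.0008 0.0055 0; 0.02 -0.0006 -0.0008 0.0055 0'; python3 go.py .6363 .1287 .0208 2.1
```

```text
clock: 5.82
eef_pos: [0.6364, 0.1287, 0.0216]
ee_rot: [-0.002, 0.694, 0.72, -0.004]
contact_force: [-1.1, -0.9, 0.9]
opening: 0.0297
clk 5.825 pos [0.6364 0.1287 0.0216] yaw 2.12 open 0.0297 F [-1.1 -0.9  0.9]
shift [ 0.     -0.0001  0.0008] turn 0.0 tilt 0.49 j7 -0.54
```

```bash
python3 -m handwheel '0.02 0 0 0.0005 0; 0.035 0 0 0.0005 0; 0.06 0 0 0.0005 0; 0.06 0 0 0.0005 0; 0.06 0 0 0.0005 0'; python3 go.py .6363 .1287 .17 2.1
```

```text
clock: 6.45
eef_pos: [0.6364, 0.1287, 0.021]
ee_rot: [-0.002, 0.694, 0.72, -0.004]
contact_force: [-1.0, -0.5, -0.5]
opening: 0.0597
clk 6.45 pos [0.6364 0.1287 0.021 ] yaw 2.12 open 0.0597 F [-1.  -0.5 -0.5]
shift [-0.0004 -0.0013 -0.149 ] turn 0.0 tilt 0.49 j7 -0.54
```

```bash
python3 -m handwheel '0.06 0 0 -0.02 0; 0.06 0 0 -0.06 0; 0.06 0 0 -0.1 0; 0.06 0 0 -0.13 0; 0.06 0 0 -0.145 0'; python3 go.py .443 -.032 .17 -5.2
python3 - <<'E'
from station import manip
from h import *
import cv2
cv2.imwrite('pics/t1.png',cv2.resize(manip.grab_frame('top')[110:300,190:420,::-1],None,fx=3,fy=3,interpolation=cv2.INTER_CUBIC))
c=manip.calibration('wrist');cv2.imwrite('pics/w3.png',manip.grab_frame('wrist')[:,:,::-1]);print(proj(c,[.6363,.1287,.072]))
E
```

```text
clock: 7.08
eef_pos: [0.6386, 0.1296, 0.1693]
ee_rot: [-0.001, 0.694, 0.72, -0.002]
contact_force: [0.8, 0.8, -0.7]
opening: 0.06
clk 7.075 pos [0.6386 0.1296 0.1693] yaw 2.12 open 0.06 F [ 0.8  0.8 -0.7]
shift [-0.1542 -0.2014  0.0005] turn 7.3 tilt 0.27 j7 -0.47
(np.float64(319.7704431160658), np.float64(205.70225798165944))
```

View pics/w3.png

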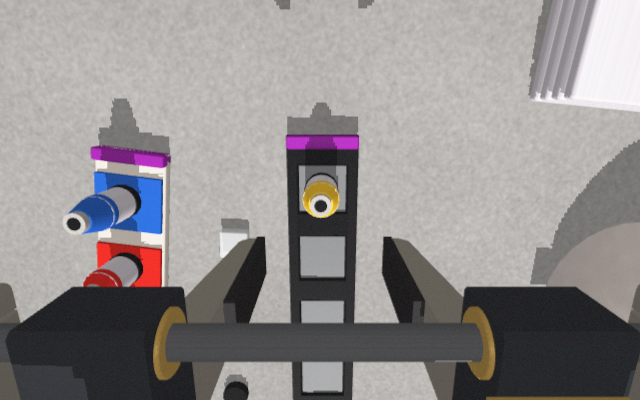

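Yellow stands upright in the leftmost well. Its nose is at (320,206) as predicted, and the well spans columns 298–347. Green is next.

```bash
python3 -m handwheel '0.06 -0.03 -0.04 0 1; 0.06 -0.07 -0.09 0 3; 0.06 -0.11 -0.14 0 5; 0.06 -0.145 -0.188 0 7.3; 0.06 -0.1542 -0.2014 0 7.3'; python3 go.py .443 -.032 .17 -5.2
```

```text
clock: 7.8
eef_pos: [0.4393, -0.0347, 0.1684]
ee_rot: [-0.001, 0.74, 0.673, -0.004]
contact_force: [0.5, -0.2, 0.8]
opening: 0.0598
clk 7.8 pos [ 0.4393 -0.0347  0.1684] yaw -5.41 open 0.0598 F [ 0.5 -0.2  0.8]
shift [ 0.003   0.0034 -0.0016] turn -0.2 tilt 0.52 j7 -0.25
```

```bash
python3 - <<'E'
from station import manip
import time
manip.grab_frame('wrist')
E
python3 go.py .443 -.032 .028 -5.2
```

```text
clk 7.85 pos [ 0.4396 -0.0347  0.1687] yaw -5.37 open 0.0599 F [-2.6 -1.6 -0.2]
shift [0.0036 0.0042 0.1407] turn -0.2 tilt 0.5 j7 -0.25
```

```bash
python3 -m handwheel '0.06 0.0036 0.004 0.02 -0.2; 0.06 0.0036 0.004 0.065 -0.2; 0.06 0.0036 0.004 0.11 -0.2; 0.06 0.0036 0.004 0.138 -0.2; 0.06 0.0036 0.004 0.1405 -0.2'; python3 go.py .443 -.032 .028 -5.2
```

```text
clock: 8.48
eef_pos: [0.4421, -0.0305, 0.0261]
ee_rot: [-0.003, 0.738, 0.675, -0.005]
contact_force: [-0.3, 0.5, 0.1]
opening: 0.0599
clk 8.475 pos [ 0.4421 -0.0305  0.0261] yaw -5.04 open 0.0599 F [-0.3  0.5  0.1]
shift [-0.0014  0.001  -0.0019] turn 0.2 tilt 0.69 j7 -0.46
```

```bash
python3 -m handwheel '0.06 -0.0014 0.001 -0.0015 0; 0.05 -0.0014 0.001 -0.0015 0; 0.02 -0.0014 0.001 -0.0015 0; 0.02 -0.0014 0.001 -0.0015 0; 0.02 -0.0014 0.001 -0.0015 0' 20; python3 go.py .443 -.032 .14 -5.2; python3 -m handwheel '0.02 0 0 -0.01 0; 0.02 0 0 -0.04 0; 0.02 0 0 -0.08 0; 0.02 0 0 -0.11 0; 0.02 0 0 -0.115 0'; python3 go.py .6391 .0585 .14 2.1
```

```text
clock: 9.1
eef_pos: [0.4433, -0.0321, 0.0281]
ee_rot: [-0.003, 0.738, 0.675, -0.005]
contact_force: [0.2, 1.7, 4.2]
opening: 0.0296
clk 9.1 pos [ 0.4433 -0.0321  0.0281] yaw -5.05 open 0.0296 F [0.2 1.7 4.2]
shift [-0.0003 -0.0015 -0.1119] turn 0.1 tilt 0.65 j7 -0.46
clock: 9.72
eef_pos: [0.4457, -0.032, 0.145]
ee_rot: [-0.001, 0.738, 0.675, -0.004]
contact_force: [-0.3, -0.2, -1.1]
opening: 0.0293
clk 9.725 pos [ 0.4457 -0.032   0.145 ] yaw -5.07 open 0.0293 F [-0.3 -0.2 -1.1]
shift [0.1072 0.1847 0.0032] turn -7.2 tilt 0.46 j7 -0.29
```

```bash
python3 -m handwheel '0.02 0.012 0.02 0 -1; 0.02 0.036 0.06 0 -2; 0.02 0.064 0.11 0 -4; 0.02 0.092 0.16 0.002 -6; 0.02 0.1072 0.1847 0.003 -7.2'; python3 go.py .6391 .0585 .06 2.1
```

```text
clock: 10.35
eef_pos: [0.6403, 0.06, 0.1379]
ee_rot: [-0.002, 0.693, 0.721, -0.004]
contact_force: [-0.5, 0.0, -1.0]
opening: 0.0296
clk 10.35 pos [0.6403 0.06   0.1379] yaw 2.22 open 0.0296 F [-0.5  0.  -1. ]
shift [-0.0012 -0.0005  0.0779] turn 0.1 tilt 0.56 j7 -0.38
```

```bash
python3 -m handwheel '0.02 -0.0012 -0.0005 0.02 0; 0.02 -0.0012 -0.0005 0.05 0; 0.02 -0.0012 -0.0005 0.08 0; 0.02 -0.0012 -0.0005 0.1 0; 0.02 -0.0012 -0.0005 0.108 0'; python3 go.py .6391 .0585 .021 2.1
```

```text
clock: 10.98
eef_pos: [0.637, 0.0577, 0.0278]
ee_rot: [-0.003, 0.693, 0.721, -0.006]
contact_force: [-0.6, 0.6, -0.6]
opening: 0.0295
clk 10.975 pos [0.637  0.0577 0.0278] yaw 2.21 open 0.0295 F [-0.6  0.6 -0.6]
shift [0.0007 0.0022 0.0067] turn 0.1 tilt 0.76 j7 -0.44
```

```bash
python3 -m handwheel '0.02 0.0008 0.002 0 0; 0.02 0.0008 0.002 0.003 0; 0.02 0.0008 0.002 0.005 0; 0.02 0.0008 0.002 0.0065 0; 0.02 0.0008 0.002 0.0065 0'; python3 go.py .6391 .0585 .021 2.1
```

```text
clock: 11.6
eef_pos: [0.6389, 0.0586, 0.0214]
ee_rot: [-0.003, 0.693, 0.721, -0.006]
contact_force: [0.5, 0.9, -1.8]
opening: 0.0296
clk 11.6 pos [0.6389 0.0586 0.0214] yaw 2.21 open 0.0296 F [ 0.5  0.9 -1.8]
shift [-0.0001  0.0002  0.0003] turn 0.1 tilt 0.75 j7 -0.45
```

```bash
python3 -m handwheel '0.02 0 0 0.0005 0; 0.035 0 0 0.0005 0; 0.06 0 0 0.0005 0; 0.06 0 0 0.0005 0; 0.06 0 0 0.0005 0'; python3 -m handwheel '0.06 0 0 -0.02 0; 0.06 0 0 -0.06 0; 0.06 0 0 -0.1 0; 0.06 0 0 -0.13 0; 0.06 0 0 -0.145 0'; python3 go.py .447 .0443 .17 -5.2
python3 - <<'E'
from station import manip
from h import *
import cv2
c=manip.calibration('wrist');cv2.imwrite('pics/w4.png',manip.grab_frame('wrist')[:,:,::-1]);print(proj(c,[.6391,.0585,.076]),proj(c,[.6363,.1287,.072]),proj(c,[.6363,.1287,.012]))
E
```

```text
clock: 12.22
eef_pos: [0.6389, 0.0585, 0.0209]
ee_rot: [-0.003, 0.693, 0.721, -0.006]
contact_force: [-0.1, 0.1, 0.7]
opening: 0.0599
clock: 12.85
eef_pos: [0.6418, 0.0594, 0.1691]
ee_rot: [-0.002, 0.693, 0.721, -0.004]
contact_force: [0.5, 0.4, -1.3]
opening: 0.06
clk 12.85 pos [0.6418 0.0594 0.1691] yaw 2.21 open 0.06 F [ 0.5  0.4 -1.3]
shift [-0.0076 -0.1952  0.0008] turn 7.4 tilt 0.52 j7 -0.37
(np.float64(320.5668740474536), np.float64(207.219266729113)) (np.float64(320.3925155548311), np.float64(112.90062379400618)) (np.float64(321.56800260154097), np.float64(112.10092412031578))
```

View pics/w4.png

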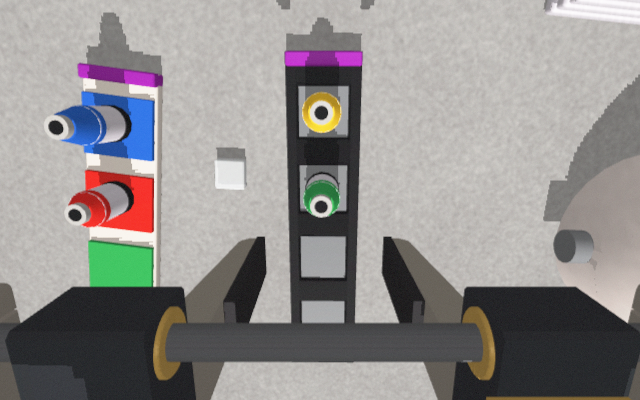

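Yellow (321,113) and green (321,207) are both upright and centred in their wells to within about 2 px. Red is next.

```bash
python3 -m handwheel '0.06 -0.001 -0.025 0 1; 0.06 -0.003 -0.075 0 3; 0.06 -0.006 -0.13 0 5; 0.06 -0.0076 -0.18 0 7.4; 0.06 -0.0076 -0.1952 0 7.4';python3 go.py .447 .0443 .028 -5.2
```

```text
clock: 13.52
eef_pos: [0.4445, 0.0437, 0.1709]
ee_rot: [-0.001, 0.738, 0.674, -0.005]
contact_force: [0.9, -0.1, -0.3]
opening: 0.0602
clk 13.525 pos [0.4445 0.0437 0.1709] yaw -5.18 open 0.0602 F [ 0.9 -0.1 -0.3]
shift [0.0016 0.0037 0.1429] turn 0.0 tilt 0.61 j7 -0.44
```

```bash
python3 -m handwheel '0.06 0.0016 0.0037 0.02 0; 0.06 0.0016 0.0037 0.065 0; 0.06 0.0016 0.0037 0.11 0; 0.06 0.0016 0.0037 0.135 0; 0.06 0.0016 0.0037 0.1415 0'; python3 go.py .447 .0443 .028 -5.2
```

```text
clock: 14.15
eef_pos: [0.4463, 0.0445, 0.0277]
ee_rot: [-0.003, 0.738, 0.675, -0.006]
contact_force: [0.3, 0.2, 0.1]
opening: 0.0603
clk 14.15 pos [0.4463 0.0445 0.0277] yaw -5.15 open 0.0603 F [0.3 0.2 0.1]
shift [-0.0001  0.0007 -0.0003] turn 0.1 tilt 0.77 j7 -0.66
```

```bash
python3 -m handwheel '0.06 0 0.0007 0 0; 0.05 0 0.0007 0 0; 0.02 0 0.0007 0 0; 0.02 0 0.0007 0 0; 0.02 0 0.0007 0 0' 20; python3 go.py .447 .0443 .028 -5.2; python3 -m handwheel '0.02 0 0 -0.01 0; 0.02 0 0 -0.04 0; 0.02 0 0 -0.08 0; 0.02 0 0 -0.11 0; 0.02 0 0 -0.115 0'; python3 go.py .6422 -.0108 .14 2.1
```

```text
clock: 14.78
eef_pos: [0.4474, 0.0444, 0.0282]
ee_rot: [-0.002, 0.738, 0.675, -0.006]
contact_force: [-0.2, 0.2, 3.9]
opening: 0.0297
clk 14.775 pos [0.4474 0.0444 0.0282] yaw -5.16 open 0.0297 F [-0.2  0.2  3.9]
shift [-0.0001 -0.0004  0.0002] turn 0.0 tilt 0.72 j7 -0.66
clock: 15.4
eef_pos: [0.4499, 0.045, 0.1452]
ee_rot: [-0.001, 0.738, 0.674, -0.004]
contact_force: [1.0, -0.1, -1.6]
opening: 0.0293
clk 15.4 pos [0.4499 0.045  0.1452] yaw -5.17 open 0.0293 F [ 1.  -0.1 -1.6]
shift [-0.0382  0.1965  0.004 ] turn -7.3 tilt 0.52 j7 -0.49
```

```bash
python3 -m handwheel '0.02 -0.005 0.025 0 -1; 0.02 -0.015 0.075 0 -2; 0.02 -0.026 0.13 0 -4; 0.02 -0.035 0.18 0.002 -6; 0.02 -0.0382 0.1965 0.003 -7.3'; python3 go.py .6422 -.0108 .06 2.1
```

```text
clock: 16.02
eef_pos: [0.6436, -0.0123, 0.1387]
ee_rot: [-0.002, 0.694, 0.72, -0.005]
contact_force: [-1.3, -0.0, -0.8]
opening: 0.0297
clk 16.025 pos [ 0.6436 -0.0123  0.1387] yaw 2.05 open 0.0297 F [-1.3 -0.  -0.8]
shift [ 0.002  -0.0006  0.0787] turn -0.0 tilt 0.61 j7 -0.28
```

```bash
python3 -m handwheel '0.02 0.002 0 0.02 0; 0.02 0.002 0 0.05 0; 0.02 0.002 0 0.08 0; 0.02 0.002 0 0.1 0; 0.02 0.002 0 0.109 0'; python3 go.py .6422 -.0108 .021 2.1
```

```text
clock: 16.65
eef_pos: [0.6408, -0.0106, 0.0277]
ee_rot: [-0.003, 0.694, 0.72, -0.006]
contact_force: [-0.1, -0.0, -0.3]
opening: 0.0295
clk 16.65 pos [ 0.6408 -0.0106  0.0277] yaw 2.08 open 0.0295 F [-0.1 -0.  -0.3]
shift [-0.0003  0.0015  0.0066] turn -0.0 tilt 0.77 j7 -0.35
```

```bash
python3 -m handwheel '0.02 0 0.0015 0 0; 0.02 0 0.0015 0.003 0; 0.02 0 0.0015 0.005 0; 0.02 0 0.0015 0.0062 0; 0.02 0 0.0015 0.0064 0'; python3 go.py .6422 -.0108 .021 2.1
```

```text
clock: 17.27
eef_pos: [0.6423, -0.0106, 0.0214]
ee_rot: [-0.003, 0.694, 0.72, -0.006]
contact_force: [0.5, -0.1, 0.2]
opening: 0.0293
clk 17.275 pos [ 0.6423 -0.0106  0.0214] yaw 2.08 open 0.0293 F [ 0.5 -0.1  0.2]
shift [-0.0002 -0.0001  0.0004] turn -0.0 tilt 0.75 j7 -0.35
```

```bash
python3 -m handwheel '0.02 0 0 0.0005 0; 0.035 0 0 0.0005 0; 0.06 0 0 0.0005 0; 0.06 0 0 0.0005 0; 0.06 0 0 0.0005 0'; python3 -m handwheel '0.06 0 0 -0.02 0; 0.06 0 0 -0.06 0; 0.06 0 0 -0.1 0; 0.06 0 0 -0.13 0; 0.06 0 0 -0.145 0'; python3 go.py .452 .111 .17 -5.2
python3 - <<'E'
from station import manip
from h import *
import cv2
c=manip.calibration('wrist');cv2.imwrite('pics/w5.png',manip.grab_frame('wrist')[:,:,::-1]);print(proj(c,[.6414,-.0108,.068]),proj(c,[.6391,.0585,.076]),proj(c,[.6363,.1287,.072]))
E
```

```text
clock: 17.9
eef_pos: [0.6423, -0.0106, 0.0209]
ee_rot: [-0.003, 0.694, 0.72, -0.006]
contact_force: [0.2, -0.0, 0.3]
opening: 0.0598
clock: 18.52
eef_pos: [0.6451, -0.0097, 0.1691]
ee_rot: [-0.001, 0.694, 0.72, -0.005]
contact_force: [0.7, -0.1, -0.2]
opening: 0.0601
clk 18.525 pos [ 0.6451 -0.0097  0.1691] yaw 2.09 open 0.0601 F [ 0.7 -0.1 -0.2]
shift [ 1.276e-01 -1.886e-01  1.000e-04] turn 7.3 tilt 0.55 j7 -0.27
(np.float64(319.354674211626), np.float64(204.56379374863852)) (np.float64(319.2051900003294), np.float64(114.35911144503287)) (np.float64(318.700507322236), np.float64(7.416501581898245))
```

View pics/w5.png

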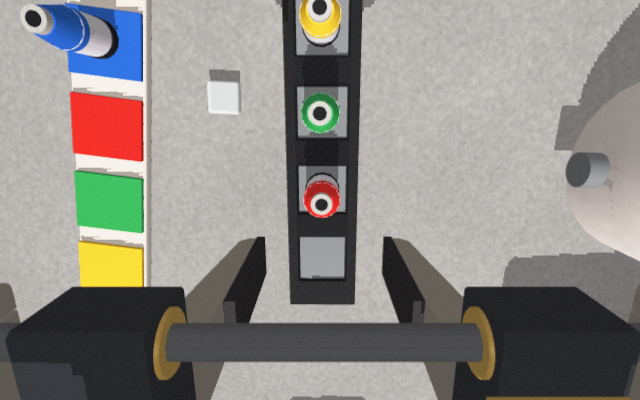

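Red stands upright at (321,205), and green (320,113) and yellow (320,8) are undisturbed. Blue is last.

```bash
python3 -m handwheel '0.06 0.02 -0.03 0 1; 0.06 0.05 -0.075 0 3; 0.06 0.085 -0.125 0 5; 0.06 0.115 -0.17 0 7.3; 0.06 0.1276 -0.1886 0 7.3';python3 go.py .452 .111 .028 -5.2
```

```text
clock: 19.2
eef_pos: [0.4498, 0.1122, 0.1703]
ee_rot: [-0.001, 0.738, 0.675, -0.005]
contact_force: [0.3, 0.4, -0.0]
opening: 0.0598
clk 19.2 pos [0.4498 0.1122 0.1703] yaw -5.05 open 0.0598 F [ 0.3  0.4 -0. ]
shift [-0.      0.0034  0.1423] turn 0.2 tilt 0.59 j7 -0.62
```

```bash
python3 -m handwheel '0.06 0 0.0034 0.02 0; 0.06 0 0.0034 0.065 0; 0.06 0 0.0034 0.11 0; 0.06 0 0.0034 0.135 0; 0.06 0 0.0034 0.141 0'; python3 go.py .452 .111 .028 -5.2
```

```text
clock: 19.82
eef_pos: [0.4512, 0.1105, 0.0276]
ee_rot: [-0.002, 0.738, 0.675, -0.007]
contact_force: [0.3, 0.2, 0.7]
opening: 0.0597
clk 19.825 pos [0.4512 0.1105 0.0276] yaw -5.06 open 0.0597 F [0.3 0.2 0.7]
shift [ 0.0006  0.0007 -0.0005] turn 0.1 tilt 0.77 j7 -0.82
```

```bash
python3 -m handwheel '0.06 0.0006 0.0007 -0.0003 0; 0.05 0.0006 0.0007 -0.0003 0; 0.02 0.0006 0.0007 -0.0003 0; 0.02 0.0006 0.0007 -0.0003 0; 0.02 0.0006 0.0007 -0.0003 0' 20; python3 go.py .452 .111 .028 -5.2; python3 -m handwheel '0.02 0 0 -0.01 0; 0.02 0 0 -0.04 0; 0.02 0 0 -0.08 0; 0.02 0 0 -0.11 0; 0.02 0 0 -0.115 0'; python3 go.py .6447 -.0805 .14 2.1
```

```text
clock: 20.45
eef_pos: [0.4523, 0.111, 0.0283]
ee_rot: [-0.001, 0.738, 0.675, -0.006]
contact_force: [0.1, -0.8, 2.8]
opening: 0.0293
clk 20.45 pos [0.4523 0.111  0.0283] yaw -5.07 open 0.0293 F [ 0.1 -0.8  2.8]
shift [ 0.     -0.0003  0.0003] turn 0.1 tilt 0.73 j7 -0.82
clock: 21.08
eef_pos: [0.4547, 0.112, 0.1453]
ee_rot: [0.0, 0.738, 0.675, -0.005]
contact_force: [1.7, -0.1, -1.0]
opening: 0.0294
clk 21.075 pos [0.4547 0.112  0.1453] yaw -5.08 open 0.0294 F [ 1.7 -0.1 -1. ]
shift [-0.1749  0.2063  0.0053] turn -7.2 tilt 0.53 j7 -0.66
```

```bash
python3 -m handwheel '0.02 -0.02 0.024 0 -1; 0.02 -0.06 0.071 0 -2; 0.02 -0.1 0.118 0 -4; 0.02 -0.145 0.17 0.002 -6; 0.02 -0.1749 0.2063 0.003 -7.2'; python3 go.py .6447 -.0805 .06 2.1
```

```text
clock: 21.7
eef_pos: [0.6451, -0.0828, 0.1405]
ee_rot: [-0.001, 0.694, 0.72, -0.006]
contact_force: [-0.1, 1.1, -0.1]
opening: 0.0298
clk 21.7 pos [ 0.6451 -0.0828  0.1405] yaw 2.1 open 0.0298 F [-0.1  1.1 -0.1]
shift [0.0029 0.0004 0.0805] turn -0.0 tilt 0.64 j7 -0.17
```

```bash
python3 -m handwheel '0.02 0.002 0.0005 0.02 0; 0.02 0.002 0.0005 0.05 0; 0.02 0.002 0.0005 0.08 0; 0.02 0.002 0.0005 0.1 0; 0.02 0.002 0.0005 0.111 0'; python3 go.py .6447 -.0805 .021 2.1
```

```text
clock: 22.32
eef_pos: [0.6434, -0.0808, 0.0277]
ee_rot: [-0.002, 0.694, 0.72, -0.006]
contact_force: [0.6, -0.4, -0.4]
opening: 0.0297
clk 22.325 pos [ 0.6434 -0.0808  0.0277] yaw 2.15 open 0.0297 F [ 0.6 -0.4 -0.4]
shift [0.0003 0.0014 0.0067] turn 0.0 tilt 0.74 j7 -0.24
```

```bash
python3 -m handwheel '0.02 0.0003 0.0014 0 0; 0.02 0.0003 0.0014 0.003 0; 0.02 0.0003 0.0014 0.005 0; 0.02 0.0003 0.0014 0.0062 0; 0.02 0.0003 0.0014 0.0064 0'; python3 go.py .6447 -.0805 .021 2.1
```

```text
clock: 22.95
eef_pos: [0.6448, -0.0806, 0.0215]
ee_rot: [-0.002, 0.694, 0.72, -0.006]
contact_force: [-0.9, 0.4, -0.6]
opening: 0.0296
clk 22.95 pos [ 0.6448 -0.0806  0.0215] yaw 2.14 open 0.0296 F [-0.9  0.4 -0.6]
shift [ 0.0001 -0.      0.0005] turn 0.0 tilt 0.73 j7 -0.24
```

```bash
python3 -m handwheel '0.02 0 0 0.0005 0; 0.035 0 0 0.0005 0; 0.06 0 0 0.0005 0; 0.06 0 0 0.0005 0; 0.06 0 0 0.0005 0'; python3 -m handwheel '0.06 0 0 -0.02 0; 0.06 0 0 -0.06 0; 0.06 0 0 -0.1 0; 0.06 0 0 -0.14 0; 0.06 0 0 -0.18 0'; python3 go.py .45 -.2 .2 2.1
```

```text
clock: 23.58
eef_pos: [0.6448, -0.0806, 0.021]
ee_rot: [-0.002, 0.694, 0.72, -0.006]
contact_force: [-0.1, 0.6, -0.2]
opening: 0.0595
clock: 24.2
eef_pos: [0.647, -0.0793, 0.204]
ee_rot: [-0.001, 0.694, 0.72, -0.006]
contact_force: [0.4, 0.1, -0.0]
opening: 0.06
clk 24.2 pos [ 0.647  -0.0793  0.204 ] yaw 2.16 open 0.06 F [ 0.4  0.1 -0. ]
shift [-0.1132 -0.2013  0.0066] turn 0.1 tilt 0.65 j7 -0.15
```

Now I'll move clear for a final look.

```bash
python3 -m handwheel '0.06 -0.03 -0.05 0 0; 0.06 -0.065 -0.11 0 0; 0.06 -0.1 -0.17 0 0; 0.06 -0.12 -0.2 0 0; 0.06 -0.12 -0.2 0 0'; python3 -m handwheel '0.06 -0.05 -0.03 0 0; 0.06 -0.1 -0.06 0 0; 0.06 -0.15 -0.09 0 0; 0.06 -0.18 -0.1 0 0; 0.06 -0.18 -0.1 0 0'
python3 - <<'E'
from station import manip
from h import *
import cv2
c=manip.calibration('top');im=manip.grab_frame('top')[:,:,::-1]
cv2.imwrite('pics/t9.png',cv2.resize(im[115:195,195:395],None,fx=4,fy=4,interpolation=cv2.INTER_CUBIC))
cv2.imwrite('pics/s9.png',cv2.resize(manip.grab_frame('side')[170:330,200:400,::-1],None,fx=3.5,fy=3.5,interpolation=cv2.INTER_CUBIC))
for n,w,h in (('y',(.6363,.1287),.072),('g',(.6391,.0585),.076),('r',(.6414,-.0108),.068),('b',(.6441,-.0805),.08)):
    u,v=proj(c,[*w,h]);print(n,'expected nose crop px',round((u-195)*4+1.5,1),round((v-115)*4+1.5,1))
E
```

```text
clock: 24.82
eef_pos: [0.4489, -0.2097, 0.208]
ee_rot: [-0.0, 0.696, 0.718, -0.007]
contact_force: [0.4, 0.5, 0.1]
opening: 0.0595
clock: 25.45
eef_pos: [0.3548, -0.3946, 0.2114]
ee_rot: [0.001, 0.697, 0.717, -0.007]
contact_force: [-0.8, -0.1, 0.4]
opening: 0.06
y expected nose crop px 146.3 141.5
g expected nose crop px 313.9 127.4
r expected nose crop px 482.8 123.1
b expected nose crop px 652.6 103.1
```

View pics/t9.png

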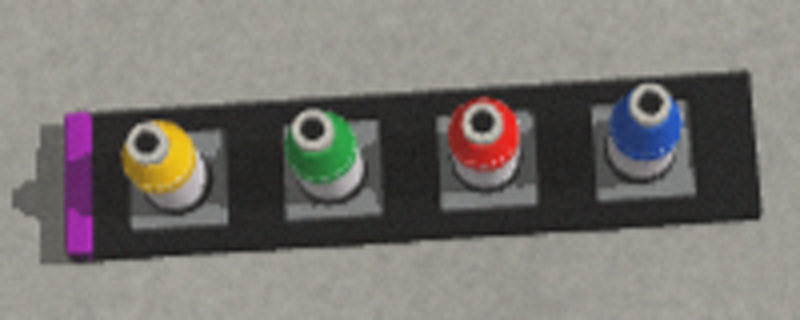

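View pics/s9.png

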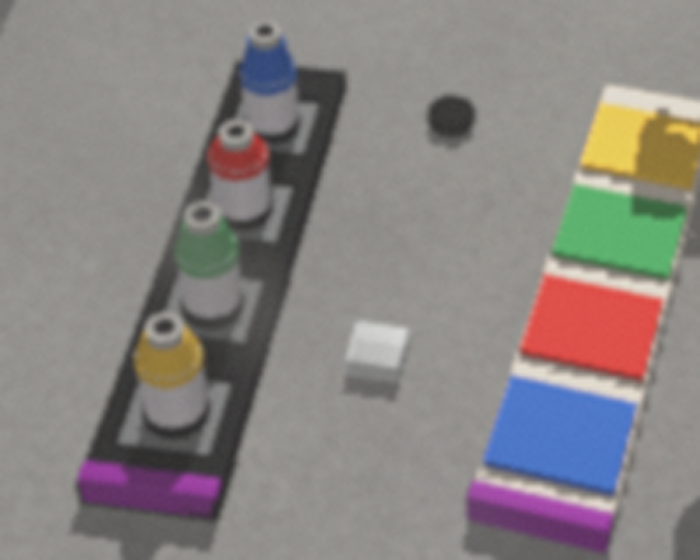

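The noses are at (147,142), (314,128), (482,122) and (651,103), each within 2 crop px (about 1 mm) of expected. All four objectives stand upright on the well floors in the order yellow, green, red, blue from the purple end, and the stand is empty.

```bash
python3 -c "
from station import manip
print(manip.hand_in())"
```

```text
the job is handed in; nothing more can be done
None
```

All four objectives are standing released in the tray wells in reverse order, and I have handed the job in. The stand's order from its purple end was blue, red, green, yellow. The tray's order from its purple end is now yellow, green, red, blue.

- **Final top picture:** each nose was within about 1 mm of where it should appear for an upright objective centred in its well.
- **Final side picture:** all four are upright with their feet inside the wells. The stand is empty, and the gripper is open and well clear.
- **Time and forces:** the work took about 25.5 s. The tool force readings I took never exceeded about 5 N.
- **Small disagreements:**
  - An earlier wrist picture put yellow about 2 px (1–1.5 mm) off its well's centre in x, so I placed red and blue about 0.7 mm further out.
  - The tool tilted up to 0.8° during the moves.
  - Both are well inside the limits.

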